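# Lock the access hatch with its quarter-turn stud

### The arm

A 6-joint arm with a two-finger parallel gripper is mounted at the origin on the work surface; the furniture and walls round the work are solid. World frame = base frame: x ahead of the robot, y to its left, z up, the work surface at z = 0. Lengths are in m, angles in rad, forces in N, time in s.
With the tool pointing down it reaches from about 0.275 to 0.825 m from the base axis. Payload 4.9 kg.
Tool frame: the origin (TCP) lies midway between the tips of the shut fingers; the grasp point (between the pads) lies 19 mm behind it (bot.grip_depth is the distance from the TCP to the grasp point, in m); z points along the fingers, y is the line along which they close (so a half turn about z gives the same grasp; the last joint's range is limited). The gripper opens to 85 mm and grips with 20 to 120 N. Pads are 22 mm wide; open, the fingers measure 114 mm over their backs; the gripper's body (76 mm by 85 mm) begins 54 mm behind the grasp point. The pads swing forward as they close: fully open they stand 13 mm farther back than shut.
Start: joints at [-1.317, 0.326, -0.193, 1.052, 0, 1.437], TCP at [0.208, -0.509, 0.231] pointing down, gripper open.
Joint ranges: [-2.65, 2.65], [-0.97, 1.79], [-1.3, 1.35], [-1.93, 2.1], [-1.47, 1.37], [-3.14, 3.14]. Speed limits (rad/s): [2.57, 2.57, 3.14, 3.14, 3.14, 3.14].

### API

Orientations are given as a unit quaternion [w, x, y, z].
In Python, from cell import bot gives the robot as it stands. Calls block until the motion is done:
- bot.move_pose(position, orientation): joint-space move of the TCP to a pose.
- bot.move_linear(position, speed=0.15, rotation=None, until_force=None): straight line of the TCP; rotation=None keeps the orientation; speed is the mean speed in m/s. With until_force (N) it stops when the force on the tool has changed by that much, and returns True; else False.
- bot.goto_joints(angles): joint-space move.
- bot.set_gripper(opening, grasp_force=None): opening from 0.0 (shut) to 1.0 (fully open); grasp_force is the grip in N (None keeps the last); returns when the fingers have stopped.
- bot.wait(seconds).
- bot.solve_ik(position, orientation): joint angles nearest the present ones, or None.
- bot.camera(name): name is "scene" or "top"; returns the picture (480x640x3 uint8, red, green, blue); there is no depth.
- bot.calibration(name): a dict with "mtx" (3x3 intrinsics, pixels), "extrinsics" (4x4, takes a point from world to camera coordinates). Camera axes: x right, y down, z forward; pixel columns grow to the right and rows downward; lengths in m; the calibration is good to about 2 mm. A picture is of the moment at which its call begins. calibration takes no time and is no camera call.
A pose or a line that the arm cannot do raises bot.PlanningError and nothing moves.
- bot.close_job(): hands the job in; it is judged then, once.
Trained networks look in the newest picture that a camera, given by its name, has taken for a name from the list of things; names that differ only in an ending like _2 or _b are one class to them, and where a whole thing is asked for, a point or a joint stands for the part that bears it (a point fixed in the world has none). Each returns a list of dicts, best first, with "confidence" (0 to 1); they miss things now and then, are a little off and sometimes report something else, mostly with a low value. They report only what shows in the picture. A call takes as long as a camera call.
- bot.search_frame(camera, thing): "bbox" ([left, top, width, height] in pixels, round what is visible of it).
Readings, each from a call of its own:
- bot.read_clock(): time.
- bot.read_joint_positions(): joint angles.
- bot.read_joint_vel(): joint speeds.
- bot.read_joint_efforts(): joint torques, N m.
- bot.read_position(): TCP position.
- bot.read_tool_rot(): TCP orientation.
- bot.read_ft_force(): force on the tool from outside, world axes, zero at the start.
- bot.read_moment(): the same for the moment, N m.
- bot.read_gripper_width(): opening from 0.0 (shut) to 1.0 (fully open).
- bot.read_finger_force(): force on a finger pad.
Only numpy, scipy, OpenCV 4.12 (cv2) and the standard library are available. Lean on these libraries where they do the work, as an engineer would, in place of code of your own. Each camera call takes 0.05 s, during which the arm holds its last target. There are 200 camera calls.

### The job

Close off the sign's power-supply box: take the steel quarter-turn stud out of its wooden stand, put it through the keyhole slot of the hatch, press it down against its spring and turn it a quarter turn clockwise, then let it spring up into its locked detent and let go. Press and turn gently, reading the force, as the spring bottoms out hard and must never be loaded much beyond that; do not disturb the other things on the table.

Things in the scene. Friction and masses are not known exactly. Their poses are not given: they have to be found in the camera images.
- stud: Loose steel quarter-turn stud, about 80 g, upright in its stand. Origin: centre of its underside; z up its axis. From below: cross-bar 28 mm along y, 6 mm along x, z 0 to 6 mm; shaft 10 mm diameter to z 39; collar 22 mm diameter, z 39 to 42; flat wing to grip, 32 mm along y (parallel to the cross-bar), 10 mm thick along x, z 42 to 75. A half turn about z looks the same.
- stud_grip (a point): Grip point on the stud's axis, 65 mm above its foot, in the wing (axes as the stud's). Grip here across the 10 mm thickness (fingers closing along x): the collar's top is 23 mm below, so fingertips reaching 19 mm past this point stay clear.
- stand: Fixed wooden stand, 60 x 70 x 47 mm (x, y, height). Origin: centre of its underside. The stud hangs by its collar in an oblong through-hole, 14 mm (x) by 32 mm (y), at its centre, cross-bar along the stand's y; lift it 41 mm or more to clear.
- driver_box: Fixed grey metal box 60 mm high with an aluminium hatch top; origin on the table under the slot's middle; reaches 45 mm to -x, 115 mm to +x, 90 mm to each side. Hidden under the slot is a spring receptacle; its catch face is 12 to 24 mm below the hatch top, different on each box. Stud and box must not be loaded by more than 40 N in all (against walls and end stop, 10 mm off the axis, too).
- slot (a point): Middle of the keyhole slot on the hatch top, z up; a rounded bead round it stands 2.5 mm proud. Slot 31 mm along y, 8.5 mm wide, 12.4 mm in the middle: the stud enters with its cross-bar along y, about 1.2 mm clear each side. Its foot meets a spring plunger level with the catch face: 1.5 N at contact plus 1.2 N per mm, hard bottom after 12 mm (16 N).
- lock_mark (a point): Screw-like dot on the hatch top 30 mm to the slot's +x: locked, the cross-bar and wing point to it. Below 9 mm (12.3 N) of press, walls block turning after some 13 degrees. At 14 to 18 N it turns 90 degrees clockwise from above to a hard stop (the other way is blocked); let up there, it rises 3 mm or more into the detent, foot 6 mm below the catch face, held by 9 N, 6 degrees of play.
- glue_bottle: Bystander: small white glue bottle with a red nozzle, 34 x 34 x 100 mm, standing; origin under its centre.
- tape_yellow: Bystander: roll of yellow tape lying flat, 64 mm diameter, 19 mm high; origin under its centre.
- screwdriver: Bystander: screwdriver with a red handle, 191 mm long along its y, 26 mm thick; origin under its centre.
- letter_06: Bystander: ring-shaped black and white acrylic letter, 50 x 49 x 17 mm; origin under its centre.

How it is judged:
By the outcome, as a careful person would: the job done as asked, in the order asked, and still so for the second after the job is handed in, with the robot touching nothing.
It also fails if it takes over 56 s, if anything falls off the work surface, if the arm or the gripper's body presses on something with over 40 N, if the wrist force passes 120 N, or if a joint passes its speed limit or range.

## Working session

There is one attempt and no reset: what is moved stays moved. The work goes in short steps, each a Python script; the robot and the scene stay as the last script left them, time stands still between calls to the robot, and variables do not carry over. Pictures are saved under pics/ and viewed, at most 10 in all, crops included, and the job is handed in when it is done.

```bash
mkdir -p pics; python3 - <<'E'
from cell import bot
import cv2,numpy as np
for c in ("scene","top"):
    im=bot.camera(c); cv2.imwrite(f"pics/{c}0.png",im[:,:,::-1])
    k=bot.calibration(c); print(c,k["mtx"].round(1).tolist(),k["extrinsics"].round(4).tolist())
    for t in ("stud","stand","driver_box","slot","lock_mark","glue_bottle","tape_yellow","screwdriver","letter_06"):
        print(t,[(np.round(d["bbox"],1).tolist(),round(d["confidence"],2)) for d in bot.search_frame(c,t)[:2]])
print(bot.read_clock())
E
```

```text
scene [[542.0, 0.0, 318.3], [0.0, 542.0, 236.4], [0.0, 0.0, 1.0]] [[-0.8937, -0.4486, -0.0111, 0.4708], [-0.2205, 0.4605, -0.8599, 0.1542], [0.3908, -0.766, -0.5104, 1.2459], [0.0, 0.0, 0.0, 1.0]]
stud [([372.1, 234.9, 19.2, 19.0], 0.63), ([273.8, 274.1, 9.0, 17.2], 0.57)]
stand []
driver_box [([291.9, 197.8, 81.6, 53.1], 0.68)]
slot [([294.1, 193.7, 79.5, 60.5], 0.65)]
lock_mark [([289.1, 195.1, 86.8, 56.1], 0.91)]
glue_bottle [([361.8, 182.0, 11.6, 20.7], 0.54)]
tape_yellow [([370.7, 234.0, 20.8, 20.9], 0.79)]
screwdriver [([293.2, 192.3, 81.9, 59.3], 0.62), ([254.5, 327.1, 51.2, 29.3], 0.59)]
letter_06 [([216.7, 314.7, 26.3, 20.9], 0.64)]
top [[489.7, 0.0, 316.4], [0.0, 489.7, 235.5], [0.0, 0.0, 1.0]] [[-0.0141, -0.9999, -0.0042, 0.0316], [-0.9878, 0.0146, -0.155, 0.5461], [0.155, 0.0019, -0.9879, 1.0223], [0.0, 0.0, 0.0, 1.0]]
stud [([196.9, 254.7, 14.1, 5.6], 0.71), ([341.3, 193.2, 88.1, 85.5], 0.28)]
stand [([190.9, 242.8, 43.2, 35.3], 0.74)]
driver_box [([341.4, 194.1, 87.4, 85.7], 0.7)]
slot [([341.3, 193.3, 87.5, 84.3], 0.59)]
lock_mark [([341.1, 193.0, 86.1, 83.8], 0.85)]
glue_bottle [([450.8, 244.6, 17.3, 19.8], 0.65)]
tape_yellow [([357.9, 294.4, 34.7, 34.5], 0.63)]
screwdriver [([137.1, 275.7, 74.5, 39.9], 0.75), ([342.2, 193.3, 86.6, 84.3], 0.21)]
letter_06 [([151.8, 224.2, 25.4, 25.5], 0.68)]
1.0
```

```bash
python3 - <<'E'
import cv2,numpy as np
t=cv2.imread("pics/top0.png"); s=cv2.imread("pics/scene0.png")
r=lambda im,x,y,w,h,f: cv2.resize(im[y:y+h,x:x+w],None,fx=f,fy=f,interpolation=cv2.INTER_CUBIC)
cv2.imwrite("pics/a.png",np.vstack([r(t,130,180,340,160,2.35)[:,:800]]))
A=r(t,335,185,100,100,4); B=r(t,180,225,100,100,4); cv2.imwrite("pics/b.png",np.hstack([A,B]))
E
```

```text
(no output)
```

View pics/scene0.png

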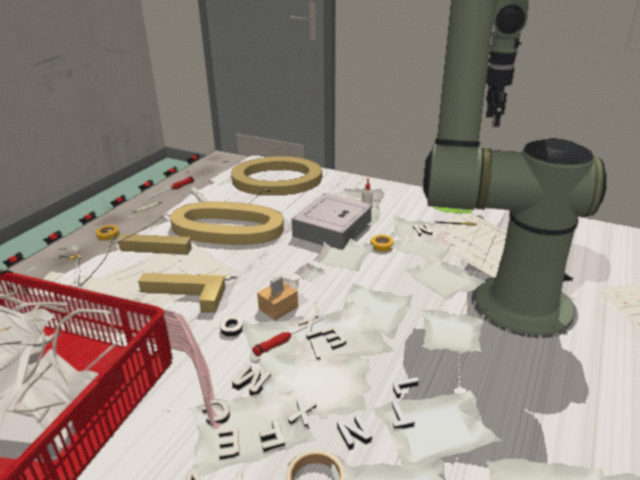

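View pics/a.png

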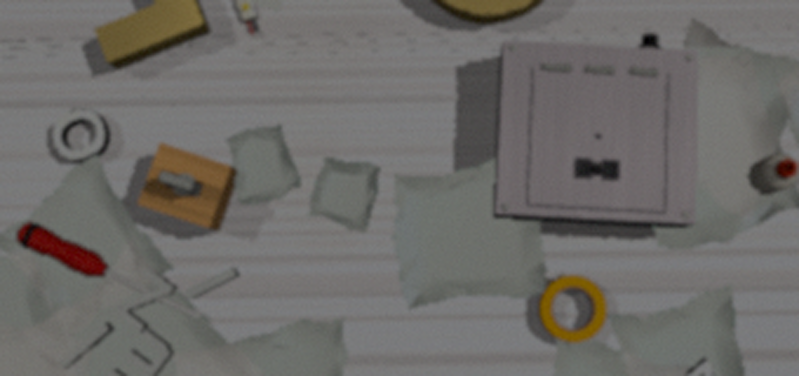

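View pics/b.png

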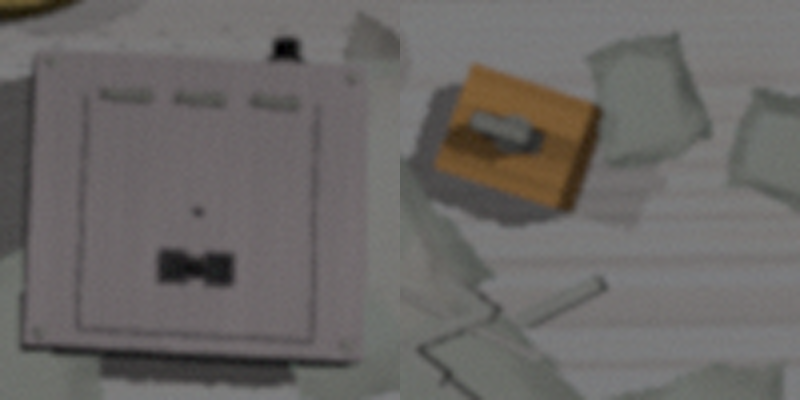

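The top view shows the slot near pixel (384, 252), with the lock mark just above it at (384.5, 238). The stud wing is at about (204, 257) in the orange stand. I'll rectify both planes to metric so I can measure them.

```bash
cat > h.py <<'E'
from cell import bot
import cv2,numpy as np
def P(c):
    k=bot.calibration(c); return k["mtx"]@k["extrinsics"][:3]
def px(c,X):
    q=P(c)@np.r_[X,1]; return q[:2]/q[2]
def back(c,uv,z):
    M=P(c); H=M[:,[0,1,3]].copy(); H[:,2]+=M[:,2]*z
    q=np.linalg.solve(H,np.r_[uv,1]); return q[:2]/q[2]
def rect(c,im,x0,y0,w,h,s,z):
    "metric picture: right = -y, up = +x ; centre x0,y0; s px per m"
    M=P(c); H=M[:,[0,1,3]].copy(); H[:,2]+=M[:,2]*z
    A=np.array([[0,-1/s,x0+h/2],[-1/s,0,y0+w/2],[0,0,1.]])
    return cv2.warpPerspective(im,H@A,(int(w*s),int(h*s)),flags=cv2.INTER_CUBIC|cv2.WARP_INVERSE_MAP)
E
python3 - <<'E'
from h import *
t=cv2.imread("pics/top0.png")
sl=back("top",(384,252),.06); lm=back("top",(384.5,237.75),.06); st=back("top",(205,260.4),.047)
print("slot",sl,"mark",lm,"stand?",st)
out=[]
a=rect("top",t,sl[0]+.03,sl[1],.2,.2,2000,.06)
b=rect("top",t,st[0],st[1],.1,.1,4000,.047)
hs=cv2.cvtColor(b,cv2.COLOR_BGR2HSV)
m=cv2.inRange(hs,(5,90,0),(25,255,255)); 
m=cv2.morphologyEx(m,cv2.MORPH_CLOSE,np.ones((41,41)))
cs,_=cv2.findContours(m,0,2); r=cv2.minAreaRect(cv2.convexHull(max(cs,key=cv2.contourArea))); print("stand rect",r[0],np.array(r[1])/4,r[2])
g=cv2.convertScaleAbs(np.hstack([a,b]),alpha=1.9); 
bp=cv2.boxPoints(r)+[400,0]; cv2.polylines(g,[np.int32(bp)],True,(0,255,0),1)
cv2.imwrite("pics/c.png",g)
# slot by darkness weighting
s=rect("top",t,sl[0],sl[1],.05,.03,8000,.06); gr=cv2.cvtColor(s,cv2.COLOR_BGR2GRAY).astype(float)
w=np.clip(np.percentile(gr,80)*.75-gr,0,None); yy,xx=np.mgrid[:gr.shape[0],:gr.shape[1]]
cx,cy=(w*xx).sum()/w.sum(),(w*yy).sum()/w.sum()
print("slot centroid", sl[0]+.015-cy/8000, sl[1]+.025-cx/8000)
c=np.cov(np.vstack([xx.ravel(),yy.ravel()]),aweights=w.ravel()); e,v=np.linalg.eigh(c); print("ang",np.degrees(np.arctan2(v[1,1],v[0,1])),np.sqrt(e)/8)
E
```

```text
slot [ 0.50603894 -0.11946822] mark [ 0.53665815 -0.1216238 ] stand? [0.49505869 0.26408941]
stand rect (247.40606689453125, 190.95773315429688) [82.88938141 60.84924698] 17.885366439819336
slot centroid 0.5070594115104416 -0.11850232604889695
ang -175.8362893850483 [ 4.1944414 11.3944456]
```

View pics/c.png

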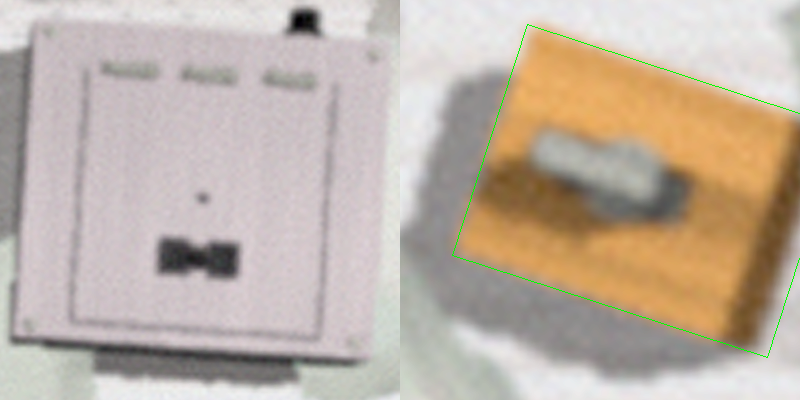

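```bash
cat >> h.py <<'E'
SLOT=np.array([.5066,-.1187]); SYAW=np.radians(-3.6)
STAND=np.array([.4995,.2571]); TYAW=np.radians(-17.8)
def loc(o,yaw,x,y,z):
    c,s=np.cos(yaw),np.sin(yaw); return np.array([o[0]+c*x-s*y,o[1]+s*x+c*y,z])
def quat(studyaw,flip=0):
    "tool down, tool y along stud x"
    a=studyaw+flip*np.pi; x=np.array([np.cos(a),np.sin(a),0]); z=np.array([0,0,-1.])
    from scipy.spatial.transform import Rotation as R
    q=R.from_matrix(np.c_[np.cross(x,z),x,z]).as_quat(); return np.r_[q[3],q[:3]]
E
python3 - <<'E'
from h import *
t=cv2.imread("pics/top0.png")
b=rect("top",t,.4995,.2571,.06,.06,8000,.083); hs=cv2.cvtColor(b,cv2.COLOR_BGR2HSV)
m=((hs[...,1]<70)&(hs[...,2]>np.percentile(hs[...,2],50)*.8)).astype(np.uint8)
m[:100]=0
n,l,stt,cen=cv2.connectedComponentsWithStats(m); 
i=1+np.argmax(stt[1:,4]); cs,_=cv2.findContours((l==i).astype(np.uint8),0,2); r=cv2.minAreaRect(cs[0]); print(stt[i],r[0],np.array(r[1])/8,r[2], "centre",.4995+.03-r[0][1]/8000,.2571+.03-r[0][0]/8000)
up=6; panels=[]
for c,o in (("scene",SLOT),("scene",STAND),("top",STAND)):
    im=cv2.imread(f"pics/{c}0.png"); ce=px(c,[*o,.06]); u0=np.int32(ce)-33
    g=cv2.resize(im[u0[1]:u0[1]+66,u0[0]:u0[0]+66],None,fx=4,fy=4,interpolation=cv2.INTER_CUBIC); g=cv2.convertScaleAbs(g,alpha=1.6 if c=="top" else 1.2)
    def poly(pts,col):
        q=np.array([(px(c,p)-u0+.5)*4 for p in pts]); cv2.polylines(g,[np.int32(q)],True,col,1)
    if o is SLOT:
        poly([loc(o,SYAW,x,y,.06) for x,y in((-.045,-.09),(.115,-.09),(.115,.09),(-.045,.09))],(0,0,255))
        poly([loc(o,SYAW,x,y,.06) for x,y in((-.00425,-.0155),(.00425,-.0155),(.00425,.0155),(-.00425,.0155))],(0,255,0))
        cv2.drawMarker(g,tuple(int(v) for v in (px(c,loc(o,SYAW,.03,0,.06))-u0+.5)*4),(255,0,0),cv2.MARKER_CROSS,8)
    else:
        poly([loc(o,TYAW,x,y,.047) for x,y in((-.03,-.035),(.03,-.035),(.03,.035),(-.03,.035))],(0,0,255))
        for z in (.05,.083): poly([loc(o,TYAW,x,y,z) for x,y in((-.005,-.016),(.005,-.016),(.005,.016),(-.005,.016))],(0,255,0))
    panels.append(g)
cv2.imwrite("pics/d.png",np.hstack(panels))
for f in (0,1):
    for o,y,z in ((STAND,TYAW,.054),(SLOT,SYAW,.1),(SLOT,SYAW-np.pi/2,.1)):
        s=bot.solve_ik([*o,z],quat(y,f)); print(f,None if s is None else np.round(s,2))
E
```

```text
[  118   174   253   116 13189] (245.29190063476562, 218.01869201660156) [31.06784058 11.07466507] 17.700428009033203 centre 0.5022476634979248 0.2564385124206543
0 [ 0.34  0.53 -0.39  0.66  0.    2.23]
0 [-0.37  0.4  -0.45  0.72  0.    1.26]
0 [-0.37  0.4  -0.45  0.72  0.    2.83]
1 [ 0.34  0.53 -0.39  0.66  0.   -0.92]
1 [-0.37  0.4  -0.45  0.72  0.   -1.88]
1 [-0.37  0.4  -0.45  0.72  0.   -0.31]
```

View pics/d.png

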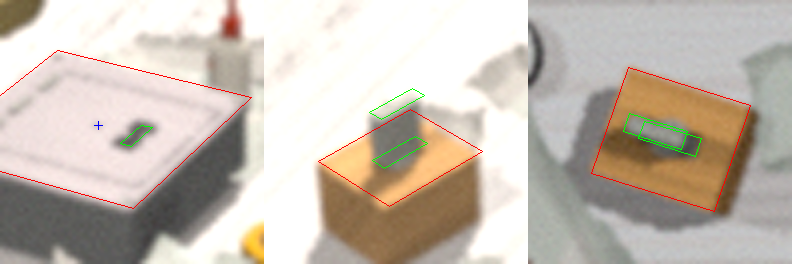

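The slot overlays agree to within about 1 px in both views. I'll grasp now.

```bash
python3 - <<'E'
from h import *
q=quat(TYAW,1); g=[.5008,.2566]
bot.set_gripper(.5)
bot.move_pose([*g,.17],q)
bot.move_linear([*g,.054],.12)
print("F pre",np.round(bot.read_ft_force(),2),bot.read_finger_force())
bot.set_gripper(0,80)
print("w",bot.read_gripper_width(),bot.read_finger_force(),np.round(bot.read_ft_force(),2),bot.read_position())
bot.move_linear([*g,.115],.08)
print("F lift",np.round(bot.read_ft_force(),2),bot.read_clock())
bot.move_pose([*SLOT,.17],quat(SYAW,1))
bot.wait(.3)
for c in ("scene","top"): cv2.imwrite(f"pics/{c}1.png",bot.camera(c)[:,:,::-1])
print("F",np.round(bot.read_ft_force(),2),np.round(bot.read_moment(),3),np.round(bot.read_position(),4),bot.read_gripper_width(),bot.read_clock())
E
```

```text
F pre [0.38 0.22 0.06] 0.0
w 0.10293194465456186 78.11469197273254 [-0.85 -0.2   5.6 ] [0.50100703 0.25689006 0.05476637]
F lift [ 0.06  0.22 -0.72] 6.8167
F [-0.12 -0.73 -0.28] [-0.003 -0.029 -0.047] [ 0.5067 -0.1183  0.1699] 0.10228432501387198 8.6333
```

```bash
python3 - <<'E'
from h import *
p=bot.read_position(); o=p[:2]; fz=p[2]+.019-.065; panels=[]
print(fz)
for c in ("scene","top"):
    im=cv2.imread(f"pics/{c}1.png"); ce=px(c,[*SLOT,.11]); u0=np.int32(ce)-33
    g=cv2.resize(im[u0[1]:u0[1]+66,u0[0]:u0[0]+66],None,fx=6,fy=6,interpolation=cv2.INTER_CUBIC); g=cv2.convertScaleAbs(g,alpha=1.7)
    def poly(pts,col):
        q=np.array([(px(c,p)-u0+.5)*6 for p in pts]); cv2.polylines(g,[np.int32(q)],True,col,1)
    panels.append(g.copy())
    for h in (0,.006): poly([loc(o,SYAW,x,y,fz+h) for x,y in((-.003,-.014),(.003,-.014),(.003,.014),(-.003,.014))],(0,0,255))
    a=np.linspace(0,6.28,24); poly([loc(o,SYAW,.011*np.cos(t),.011*np.sin(t),fz+.039) for t in a],(0,0,255))
    poly([loc(SLOT,SYAW,x,y,.06) for x,y in((-.00425,-.0155),(.00425,-.0155),(.00425,.0155),(-.00425,.0155))],(0,255,0))
    panels.append(g)
cv2.imwrite("pics/e.png",np.hstack([panels[0],panels[1]])); cv2.imwrite("pics/f.png",np.hstack([panels[2],panels[3]]))
E
```

```text
0.12392686552815216
```

View pics/e.png

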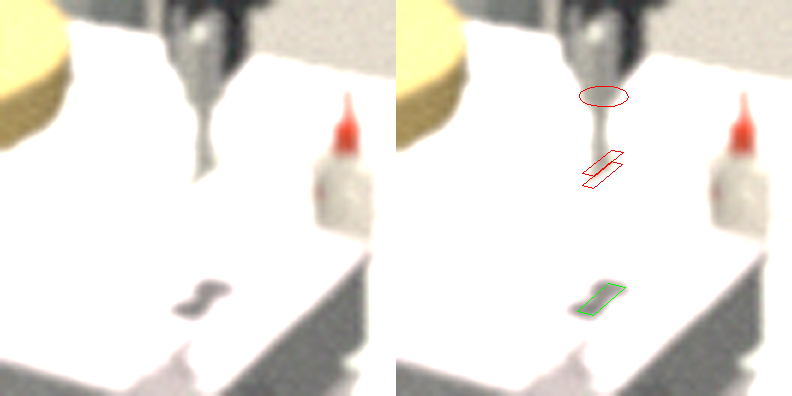

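View pics/f.png

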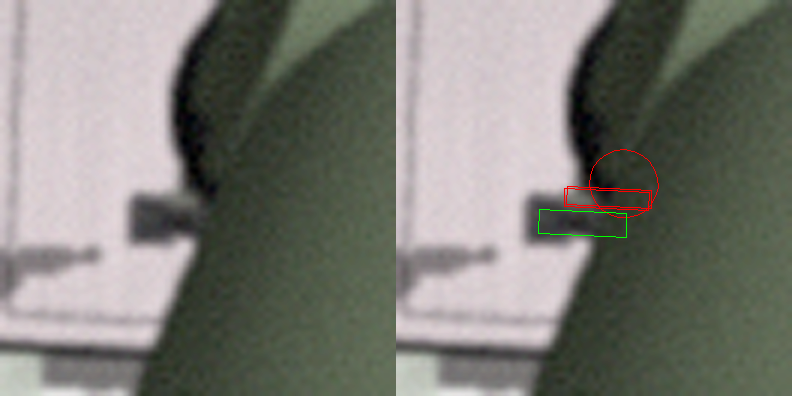

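The scene view shows the stud axis and the slot lined up to about 0.3 px. In the top view the gripper hides the foot. I'll try inserting by feel.

```bash
cat >> h.py <<'E'
def rep(tag=""):
    print(tag,"p",np.round(bot.read_position()*1000,2),"F",np.round(bot.read_ft_force(),2),"M",np.round(bot.read_moment(),3),"t",round(bot.read_clock(),1),flush=True)
def probe(o,top=.1115,bottom=.097,f=3,speed=.015):
    bot.move_linear([*o,top],.06); hit=bot.move_linear([*o,bottom],speed,until_force=f); return hit
E
python3 - <<'E'
from h import *
rep("free"); o=np.array([.5067,-.1186])
hit=probe(o); rep(f"hit {hit}")
if hit: 
    bot.move_linear([*o,.112],.05); rep("up")
E
```

```text
free p [ 506.69 -118.28  169.93] F [-0.12 -0.73 -0.28] M [-0.003 -0.029 -0.047] t 8.6
hit False p [ 506.79 -118.62   97.09] F [-0.33  0.21 -0.74] M [ 0.023 -0.032 -0.023] t 10.9
```

The stud went in freely. Next I'll press down to the plunger, watching the force.

```bash
python3 - <<'E'
from h import *
p=bot.read_position(); o=p[:2]; o=[.5067,-.1186]
print(bot.move_linear([*o,.070],.015,until_force=5)); rep("5N")
z=bot.read_position()[2]; print(bot.read_gripper_width())
print(bot.move_linear([*o,z-.004],.01,until_force=5)); rep("next")
E
```

```text
True
5N p [ 506.67 -118.58   80.85] F [ 0.07 -0.63  5.  ] M [0.069 0.105 0.001] t 12.0
0.10450262753806297
False
next p [ 506.84 -118.65   77.63] F [-2.12  0.02  9.47] M [0.203 0.527 0.01 ] t 12.5
```

```bash
python3 - <<'E'
from h import *
for dx in (-.0004,-.0008):
    bot.move_linear([.5067+dx,-.1186,.07685],.01); bot.wait(.1); rep(f"dx{dx}")
o=[.5067-.0006,-.1186]
print(bot.move_linear([*o,.0748],.008,until_force=5)); bot.wait(.1); rep("press")
E
```

```text
dx-0.0004 p [ 506.77 -118.66   77.79] F [-1.97  0.51  8.45] M [ 0.179  0.427 -0.049] t 12.8
dx-0.0008 p [ 506.74 -118.68   77.89] F [-0.91  0.1   8.28] M [ 0.242  0.226 -0.038] t 13.2
False
press p [ 506.78 -118.69   76.02] F [-1.26  0.74 10.66] M [0.304 0.524 0.053] t 13.7
```

```bash
python3 - <<'E'
from h import *
o=[.5064,-.1186]
f0=bot.read_ft_force()[2]
print(bot.move_linear([*o,.0710],.008,until_force=14.3-f0)); bot.wait(.15); rep("press")
for i in range(3): bot.wait(.1); rep()
E
```

```text
True
press p [ 506.89 -118.69   73.74] F [-2.84  0.22 13.37] M [0.276 0.8   0.015] t 14.3
 p [ 506.87 -118.68   73.77] F [-3.100e+00  1.000e-02  1.301e+01] M [ 0.316  0.796 -0.029] t 14.4
 p [ 506.86 -118.7    73.78] F [-2.57  1.36 14.3 ] M [0.3   0.799 0.027] t 14.5
 p [ 506.86 -118.67   73.77] F [-1.82  1.55 13.62] M [0.27  0.787 0.008] t 14.6
```

```bash
python3 - <<'E'
from h import *
o=np.array([.5059,-.1186]); z=.0719
bot.move_linear([*o,z],.01); bot.wait(.1); rep("a")
for d in (4,8):
    r=bot.move_linear([*o,z],.01,rotation=quat(SYAW-np.radians(d),1),until_force=7); bot.wait(.1); rep(f"{d} {r}")
E
```

```text
a p [ 506.78 -118.72   73.51] F [-2.41  0.88 13.17] M [ 0.319  0.595 -0.05 ] t 15.0
4 False p [ 506.95 -118.83   73.57] F [-1.28  0.66 13.38] M [0.325 0.555 0.044] t 15.3
8 False p [ 507.16 -119.     73.64] F [-1.64  0.81 14.29] M [ 0.24   0.478 -0.006] t 15.7
```

```bash
cat >> h.py <<'E'
def turn(degs,o,z,ftarget=14.6):
    for d in degs:
        r=bot.move_linear([*o,z],.01,rotation=quat(SYAW-np.radians(d),1),until_force=8); bot.wait(.05)
        F=np.mean([bot.read_ft_force() if not bot.wait(.03) else 0 for _ in range(4)],axis=0); m=bot.read_moment()[2]; p=bot.read_position()
        print(d,r,np.round(p*1000,2),np.round(F,2),"mz",round(m,3),"t",round(bot.read_clock(),1),"cmd",np.round(o*1000,2),round(z*1000,2),flush=True)
        if r or np.hypot(*F[:2])>8 or F[2]>17.5: print("stop"); break
        o=o+np.clip(F[:2]*1e-4,-4e-4,4e-4); z=z+np.clip((F[2]-ftarget)*.0004,-.0005,.0005)
    return o,z
E
python3 - <<'E'
from h import *
turn((10,16,22,30),np.array([.5057,-.1184]),.0715)
E
```

```text
10 False [ 507.15 -118.96   73.36] [-1.45  0.8  14.2 ] mz 0.053 t 16.1 cmd [ 505.7 -118.4] 71.5
16 False [ 507.3  -119.02   73.31] [-1.28  0.18 14.47] mz -0.044 t 16.5 cmd [ 505.55 -118.32] 71.34
22 False [ 507.36 -119.1    73.33] [-0.79 -0.05 13.86] mz -0.065 t 17.0 cmd [ 505.43 -118.3 ] 71.29
30 False [ 507.41 -119.14   73.07] [-0.96  0.31 14.53] mz 0.015 t 17.4 cmd [ 505.35 -118.31] 70.99
```

```bash
python3 - <<'E'
from h import *
turn((38,46,54,62,70,77,83,86),np.array([.5053,-.1183]),.0710,14.4)
E
```

```text
38 False [ 507.35 -119.1    73.09] [-1.6   0.79 14.21] mz 0.003 t 17.9 cmd [ 505.3 -118.3] 71.0
46 False [ 507.16 -118.94   73.01] [-0.71  0.15 13.83] mz -0.012 t 18.4 cmd [ 505.14 -118.22] 70.92
54 False [ 507.08 -118.9    72.81] [-1.02  0.84 14.61] mz -0.003 t 18.9 cmd [ 505.07 -118.21] 70.7
62 False [ 506.97 -118.76   72.87] [-1.15  0.99 14.83] mz 0.023 t 19.4 cmd [ 504.97 -118.12] 70.78
70 False [ 506.85 -118.65   73.02] [-0.78  0.33 14.21] mz 0.041 t 19.8 cmd [ 504.85 -118.02] 70.95
77 False [ 506.82 -118.56   72.96] [-0.46  0.95 14.38] mz 0.022 t 20.3 cmd [ 504.77 -117.99] 70.88
83 False [ 506.77 -118.45   72.95] [-1.03  0.79 14.02] mz 0.061 t 20.7 cmd [ 504.73 -117.89] 70.87
86 False [ 506.74 -118.4    72.83] [-0.97  1.12 14.91] mz 0.015 t 21.2 cmd [ 504.62 -117.82] 70.72
```

```bash
python3 - <<'E'
from h import *
from scipy.spatial.transform import Rotation as R
o=np.array([.5046,-.1178]); z=.0708
for d in (87.5,89,90,91,92,93):
    r=bot.move_linear([*o,z],.01,rotation=quat(SYAW-np.radians(d),1),until_force=8)
    F=[];M=[]
    for _ in range(8): bot.wait(.03); F.append(bot.read_ft_force()); M.append(bot.read_moment()[2])
    q=bot.read_tool_rot(); y=R.from_quat([*q[1:],q[0]]).as_matrix()[:,1]
    m=np.mean(M); print(d,r,np.round(np.mean(F,0),2),"mz",round(m,3),"turned",round(np.degrees(SYAW)-np.degrees(np.arctan2(-y[1],-y[0])),2),round(bot.read_clock(),1),bot.read_position()[2],flush=True)
    if r or abs(m)>.09: break
E
```

```text
87.5 False [-0.94  0.53 14.23] mz 0.012 turned 87.49 21.7 0.07289162561008597
89 False [-0.55  0.96 14.46] mz 0.031 turned 88.99 22.2 0.07288413047083057
90 False [-0.76  1.07 13.8 ] mz 0.025 turned 89.99 22.7 0.07291281545414241
91 False [-0.71  0.54 14.19] mz 0.016 turned 90.99 23.2 0.07290053932533967
92 False [-0.86  1.28 14.51] mz 0.026 turned 91.99 23.7 0.07287080883114921
93 False [-0.75  1.13 14.23] mz 0.014 turned 92.99 24.3 0.07289778389165531
```

```bash
python3 - <<'E'
from h import *
o=np.array([.5046,-.1178]); z=.0708
for d in (94,95,96,97,98):
    r=bot.move_linear([*o,z],.01,rotation=quat(SYAW-np.radians(d),1),until_force=8)
    F=[];M=[]
    for _ in range(8): bot.wait(.03); F.append(bot.read_ft_force()); M.append(bot.read_moment()[2])
    m=np.mean(M); print(d,r,np.round(np.mean(F,0),2),"mz",round(m,3),round(bot.read_clock(),1),bot.read_position()[2],flush=True)
    if r or abs(m)>.08: break
E
```

```text
94 False [-0.5   1.18 14.42] mz 0.03 24.8 0.072875435972083
95 False [-0.75  1.21 14.38] mz 0.042 25.3 0.07289533266592887
96 False [-0.65  1.57 14.43] mz 0.079 25.8 0.07287711325904407
97 False [-0.6   2.05 14.33] mz 0.084 26.3 0.07285941900999354
```

The hard stop shows up at about 95.5° of tool turn, as the moment starts rising. I'll back off 1° and let it rise into the detent.

```bash
python3 - <<'E'
from h import *
o=np.array([.5046,-.1178]); z=.0708; q=quat(SYAW-np.radians(95),1)
zs=np.arange(.0716,.0790,.0007)
for i,z in enumerate(zs):
    bot.move_linear([*o,z],.01,rotation=q if i==0 else None)
    F=[];M=[]
    for _ in range(5): bot.wait(.02); F.append(bot.read_ft_force()); M.append(bot.read_moment()[2])
    F=np.mean(F,0); p=bot.read_position(); print(np.round(p*1000,2),np.round(F,2),"mz",round(np.mean(M),3),"cmd",np.round(o*1000,2),round(z*1000,2),round(bot.read_clock(),1),flush=True)
    if F[2]<2 or np.hypot(*F[:2])>7: break
    o=o+np.clip(F[:2]*1e-4,-3e-4,3e-4)+np.array([1.1e-4,-.4e-4])
E
```

```text
[ 506.76 -118.04   73.61] [-0.78  2.12 13.63] mz -0.015 cmd [ 504.6 -117.8] 71.6 26.7
[ 506.75 -118.01   74.23] [-0.25  1.37 13.01] mz -0.01 cmd [ 504.63 -117.63] 72.3 27.0
[ 506.76 -117.97   74.86] [-0.56  0.63 12.22] mz -0.012 cmd [ 504.72 -117.53] 73.0 27.3
[ 506.75 -117.97   75.47] [-0.13  1.11 11.4 ] mz -0.045 cmd [ 504.77 -117.51] 73.7 27.7
[ 506.77 -117.97   76.07] [ 0.17  0.33 10.89] mz 0.001 cmd [ 504.87 -117.44] 74.4 28.0
[ 506.8  -117.94   76.65] [-0.22  0.62 10.39] mz -0.01 cmd [ 504.99 -117.44] 75.1 28.3
[ 506.76 -117.95   77.24] [-0.68  0.52  9.82] mz -0.005 cmd [ 505.08 -117.42] 75.8 28.7
[ 506.8  -117.96   77.88] [-0.11  0.19  8.45] mz -0.023 cmd [ 505.12 -117.41] 76.5 29.0
[ 506.77 -117.92   78.42] [0.06 0.1  7.57] mz -0.003 cmd [ 505.22 -117.43] 77.2 29.3
[ 506.62 -117.9    78.47] [ 3.17 -0.09  3.54] mz -0.009 cmd [ 505.34 -117.46] 77.9 29.7
[ 506.59 -117.82   78.53] [ 4.76 -1.19 -1.6 ] mz -0.004 cmd [ 505.75 -117.51] 78.6 30.0
```

The rise stops dead at z 78.45, after 5.5 mm, and Fz drops to zero and then pulls, so it's caught in the detent. I'll relax the arm, release and check.

```bash
python3 - <<'E'
from h import *
o=np.array([.5062,-.1177])
bot.move_linear([*o,.0781],.01); bot.wait(.1); rep("relax")
q=quat(SYAW-np.radians(92.5),1)
bot.move_linear([*o,.0781],.01,rotation=q); bot.wait(.1); rep("92.5")
F=bot.read_ft_force()
bot.move_linear([o[0]+np.clip(F[0]*1e-4,-4e-4,4e-4),o[1]+np.clip(F[1]*1e-4,-4e-4,4e-4),.0781],.01)
rep("rel"); bot.set_gripper(.45); rep("open")
p=bot.read_position()
bot.move_linear([p[0],p[1],.19],.12); rep("up")
bot.move_pose([.40,.08,.25],q)
for c in ("scene","top"): cv2.imwrite(f"pics/{c}2.png",bot.camera(c)[:,:,::-1])
g=[]
for c in ("scene","top"):
    im=cv2.imread(f"pics/{c}2.png"); u0=np.int32(px(c,[*SLOT,.08]))-33
    g.append(cv2.convertScaleAbs(cv2.resize(im[u0[1]:u0[1]+66,u0[0]:u0[0]+66],None,fx=6,fy=6,interpolation=cv2.INTER_CUBIC),alpha=1.0 if c=="scene" else 1.7))
cv2.imwrite("pics/g.png",np.hstack(g)); rep()
E
```

```text
relax p [ 506.69 -117.88   78.48] F [3.22 0.9  5.78] M [-0.194 -0.834  0.008] t 30.3
92.5 p [ 506.34 -117.86   78.43] F [ 2.24 -0.35  5.44] M [-0.212 -0.674  0.044] t 30.7
rel p [ 506.43 -117.86   78.44] F [1.72 0.02 6.26] M [-0.183 -0.493  0.009] t 30.9
open p [ 505.46 -117.39   77.5 ] F [-0.96  0.91  0.08] M [ 0.02  -0.043 -0.002] t 31.3
up p [ 504.92 -117.2   189.27] F [-0.06  0.42 -0.13] M [-0.015  0.033  0.006] t 32.4
 p [400.74  79.11 249.52] F [-1.21  0.12 -0.65] M [ 0.047  0.028 -0.021] t 33.4
```

View pics/g.png

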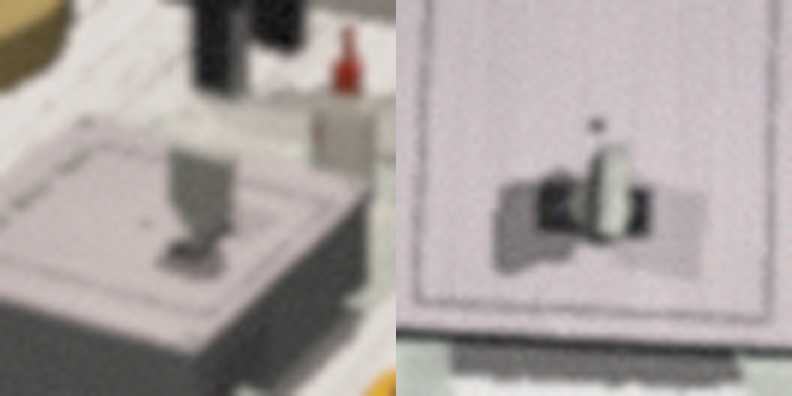

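The stud stands upright in the slot with its wing pointing at the lock mark (the dot at crop 597, 125). It's free of the gripper and nothing else has been disturbed, so I'm handing in.

```bash
python3 -c "
from cell import bot
print(bot.close_job())"
```

```text
the job is handed in; nothing more can be done
None
```

The stud is through the hatch slot and turned clockwise to the stop. It rose 5.5 mm and caught in its detent, and I released it with the wing pointing at the lock mark; force readings peaked at about 15 N, and the job was handed in at about 33 s.

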